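Reset an over-tight ratchet clamp on a formula tin

TASK

The bench clamp has been wound far too tight on the formula tin and will dent it. Tip the red pawl lever off the ratchet wheel, turn the blue knob back until the orange pad stands 18 mm clear of the tin, and tip the pawl back on to the wheel. Then turn the knob clockwise click by click and stop one click after the pad's rubber foot has met the tin, so that the pawl holds it gently; never force the knob back against the pawl, never wind the clamp tighter than it was found, and leave the tin and the other things where they stand.

Things in the scene. Friction and masses are not known exactly. Their poses are not given: they have to be found in the camera images.
- clamp: fixed bench clamp, aluminium bed 150 x 440 x 12 mm; origin on the knob's vertical axis, at the underside of the bed (on the counter). Its y axis runs from the knob to the pawl lever; jaw, pad and tin lie on its -y side. The bed spans y -265 to +175 mm.
- knob_grip (a point): centre of the blue bar knob, 97 mm above the counter, on the knob axis. The bar is 56 mm long (along this point's x), 24 mm wide (its y) and 30 mm tall (top at 112 mm). Below it are a 26 mm stem and a steel ratchet wheel, 106 mm diameter, whose 12 saw teeth reach 66 mm above the counter. Friction about 0.02 N m.
- knob: knob and ratchet wheel, one piece; origin on its axis at counter level. Clockwise from above closes the jaw, 4 mm per click of 30 degrees (7.64 mm per rad); the pawl blocks the other way. End stops: fully open, the pad plate is 21 to 25 mm clear of the tin; fully wound is 3 clicks past the start. Let go between clicks, the load turns it back to the last click.
- pawl: pawl lever; origin on its level hinge (along the clamp's x axis) at clamp y = 100, z = 74 mm. Ball leaning to the knob: its nose rests in the teeth and rises up to 8 mm over each one. Tip the ball away from the knob and past upright, it falls over by its own weight and stays off, nose clear. Taken off under load, the knob spins back until the foot leaves the tin, by up to 6 mm.
- pawl_ball (a point): centre of the red 24 mm ball on the pawl lever, 60 mm from the hinge. On the wheel: clamp y = 74 mm (up to 82 as it rides a tooth), z = 128 mm; tipped off: y = 123 mm, z = 129 mm. A push of under 3 N tips it over.
- pad: orange pad plate in the jaw, 56 mm wide, 8 mm thick, 16 to 56 mm above the counter. A black rubber foot, 28 mm diameter, is screwed out of its face by 2 to 8 mm (differs each time) and meets the tin first. The pad's spring gives at 11 N, then 0.33 N per mm: the knob feels 0.084 N m more when the foot meets the tin, and 0.01 N m more per further click.
- pad_face (a point): centre of the orange plate's face towards the tin (not of the foot that stands out of it), 36 mm above the counter; it moves along the clamp's -y axis as the jaw closes.
- tin: white and blue formula tin, 90 mm diameter, 110 mm tall, about 0.5 kg, standing on the bed between the pad and a V-shaped backstop; origin at the centre of its underside.
- bottle: clear feeding bottle with yellow cap, 54 mm diameter, 140 mm tall; origin under its centre; leave alone
- cup: white cup, 76 mm diameter, 80 mm tall; origin under its centre; leave alone
- spatula: green spatula 200 mm long lying on the counter; leave alone
- scale: fixed bench scale 200 x 220 x 57 mm; origin under its centre; keep clear

How it is judged:
By the outcome, as a careful person would: the job done as asked, in the order asked, and still so for the second after the job is handed in, with the robot touching nothing.
It also fails if it takes over 72 s, if anything falls off the work surface, if the arm or the gripper's body presses on something with over 40 N, if the wrist force passes 120 N, or if a joint passes its speed limit or range.

ROBOT

A 6-joint arm with a two-finger parallel gripper is mounted at the origin on the work surface. World frame = base frame: x ahead of the robot, y to its left, z up, the work surface at z = 0. Lengths are in m, angles in rad, forces in N, time in s.
With the tool pointing down it reaches from about 0.325 to 0.75 m from the base axis. Payload 7.6 kg.
Tool frame: the origin (TCP) lies midway between the tips of the shut fingers; the grasp point (between the pads) lies 19 mm behind it; z points along the fingers, y is the direction in which the jaws open and shut (so a half turn about z gives the same grasp; the last joint's range is limited). The gripper opens to 85 mm and grips with 20 to 120 N. Pads are 22 mm wide; open, the fingers measure 114 mm over their backs; the gripper's body (76 mm by 85 mm) begins 54 mm behind the grasp point. The pads swing forward as they close: fully open they stand 13 mm farther back than shut.
Start: joints at [-1.209, 0.052, 1.401, -0, 1.689, -0.07], TCP at [0.22, -0.477, 0.231] pointing down, gripper open.
Joint ranges: [-2.9, 2.9], [-0.91, 2.17], [0.12, 2.37], [-1.06, 4.2], [0.26, 2.73], [-2.93, 2.93]. Speed limits (rad/s): [2.57, 2.57, 3.01, 3.14, 3.14, 3.14].

INTERFACE

Orientations are given as a rotation vector (axis times angle).
In Python, from rig import r gives the robot as it stands. The module is installed in compiled form; this text tells all that it offers.
- The arm moves only by the tool move_arm, never from a script. Its argument "deltas" is a list of rows, each an object of numbers: "gripper": the finger opening in mm, from 0 to 85.4; "x", "y", "z": the shift along the tool's x, y, z in mm; "ax", "ay", "az": the turn, a rotation vector about the tool's x, y, z in degrees. A call has 1 to 12 rows; each row is the pose to reach, as a shift and turn from the pose measured when the call began, along the tool's axes at that moment; what a row does not reach only later rows make up. A row lasts 1/12 s, in which the tool goes at most 41.7 mm and 7.16 degrees, less where a joint would pass 70% of its speed; a pose out of reach is approached as far as the arm can. A call with a gripper value outside its range is refused whole. The fingers move at their own pace and stop on an object; "squeeze" is the grip in N (left out, the last holds). Time passes only in rows, so rows that repeat a pose let the fingers close. It gives the time, the measured TCP pose, the force and the opening at its end, in the units of the state.
- r.observe(): the state, without advancing time (a new reading comes with each control period).
- r.camera(name): name is "scene" or "top" or "wrist"; returns (picture, depth): 400x640x3 uint8, red, green, blue; 400x640 float32, m along the optical axis (not along the pixel's ray), 0 where there is no reading.
- r.calibration(name): a dict with "vertical_fov" (degrees; the focal length in pixels is half the picture's height over the tangent of half this angle, whatever the lens; pixels are square), "cx", "cy" (the principal point, pixels), "cam_to_world" (4x4, takes a point from camera to world coordinates). Camera axes: x right, y down, z forward; pixel columns grow to the right and rows downward; lengths in m; the calibration is good to about 2 mm. A picture is of the moment at which its call begins: read the wrist's pose just before it. calibration takes no time and is no camera call; for the wrist camera it gives the pose at the moment of the call.
- r.close_job(): hands the job in, once; it reports no verdict.
The state is a dict: "clock": time; "joint_pos": joint angles; "joint_velocities": joint speeds; "joint_efforts": joint torques, N m; "tcp_pos": TCP position; "tool_rot": TCP orientation; "contact_force": force on the tool from outside, world axes, zero at the start; "wrist_torque": the same for the moment, N m; "gripper_width": finger opening in m.
Only numpy, scipy, OpenCV 4.12 (cv2) and the standard library are available. Lean on these libraries where they do the work, as an engineer would, in place of code of your own. Each camera call takes 0.05 s, during which the arm holds its last target. There are 200 camera calls.

## Working session

There is one attempt and no reset: what is moved stays moved. The work goes in short steps, Python scripts to look and compute and a tool call to move; the robot and the scene stay as the last step left them, time stands still between calls to the robot, and variables do not carry over. Pictures are saved under pics/ and viewed, about 8 in all and at most 12, crops included, and the job is handed in when it is done.

Besides the shell and the picture viewer there is one more tool, called after "Request:" by a JSON object that holds its "fn" and its "kwargs", one argument or row to a line. move_arm: Moves the arm, as the interface text tells. Its arguments: {"type":"object","properties":{"deltas":{"type":"array"},"squeeze":{"type":"number"}},"required":["deltas"]}

```bash
mkdir -p pics; cat > h.py <<'E'
from rig import r
import numpy as np, cv2
from scipy.spatial.transform import Rotation as R
def cam(n):
    c=r.calibration(n); im,d=r.camera(n); return im,d,c
def f(c,h=400): return h/2/np.tan(np.radians(c["vertical_fov"])/2)
def pts(d,c):
    v,u=np.mgrid[:400,:640]; F=f(c)
    P=np.stack([(u-c["cx"])/F*d,(v-c["cy"])/F*d,d,np.ones_like(d)],-1)
    return (P@np.array(c["cam_to_world"]).T)[...,:3]
def ray(u,v,c,z):
    T=np.array(c["cam_to_world"]);F=f(c)
    q=T[:3,:3]@np.array([(u-c["cx"])/F,(v-c["cy"])/F,1]); o=T[:3,3]
    return o+q*(z-o[2])/q[2]
def save(n,im): cv2.imwrite("pics/"+n,im[...,::-1])
def state():
    s=r.observe(); print("t",round(s["clock"],2),"tcp",np.round(s["tcp_pos"],4),"rot",np.round(s["tool_rot"],3),"F",np.round(s["contact_force"],2),"M",np.round(s["wrist_torque"],3),"w",round(s["gripper_width"],4)); return s
E
python3 - <<'E'
from h import *
state()
for n in("top","scene"):
    im,d,c=cam(n); save(n+"0.png",im); np.savez(n+"0.npz",im=im,d=d)
    print(n,f(c),c["cx"],c["cy"],np.round(c["cam_to_world"],3).tolist())
E
```

```text
t 0.0 tcp [ 0.2196 -0.4765  0.2305] rot [-3.067 -0.673  0.   ] F [-0.44  0.03 -0.22] M [-0.043  0.027  0.007] w 0.0854
top 403.03366366728204 314.3627203934079 204.4460502808977 [[-0.015, -0.995, 0.102, 0.47], [-0.999, 0.018, 0.028, -0.025], [-0.03, -0.101, -0.994, 1.27], [0.0, 0.0, 0.0, 1.0]]
scene 361.0233272985142 315.2603116773416 200.75246833849536 [[0.43, 0.785, -0.446, 1.196], [0.903, -0.371, 0.217, -0.294], [0.005, -0.496, -0.868, 1.257], [0.0, 0.0, 0.0, 1.0]]
```

View pics/top0.png

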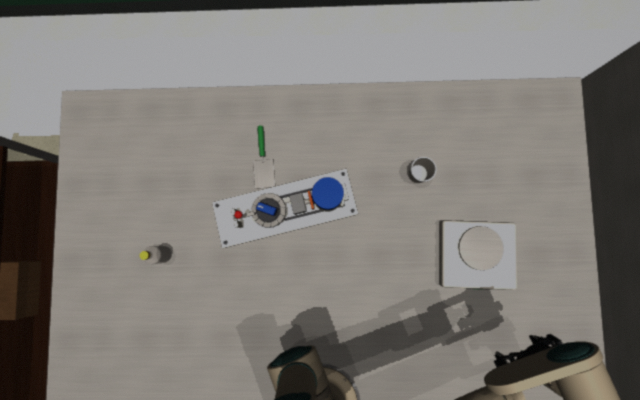

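View pics/scene0.png

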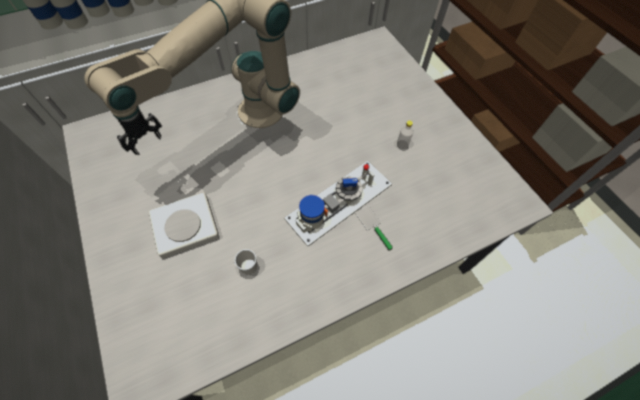

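The top view shows the red ball at about (238,214), the knob at (268,209) and the tin lid at (328,193). The spatula is at (262,145), the bottle at (145,255), the cup at (422,170) and the scale at (480,255). Next I measure these.

```bash
python3 - <<'E'
from h import *
for n in("top","scene"):
    z=np.load(n+"0.npz"); im=z["im"];d=z["d"];c=r.calibration(n);P=pts(d,c)
    hsv=cv2.cvtColor(im,cv2.COLOR_RGB2HSV)
    box=np.zeros((400,640),bool)
    if n=="top": box[160:250,205:365]=1
    else: box[150:250,280:400]=1
    for nm,m,h in(("blue",cv2.inRange(hsv,(105,120,60),(128,255,255)),None),("red",cv2.inRange(hsv,(0,150,90),(6,255,255))|cv2.inRange(hsv,(174,150,90),(180,255,255)),None),("orange",cv2.inRange(hsv,(7,130,60),(18,255,255)),None)):
        m=(m>0)&box
        k,l,s,ce=cv2.connectedComponentsWithStats(m.astype(np.uint8))
        for i in range(1,k):
            if s[i,4]>5:
                q=P[l==i]; rr=cv2.minAreaRect(np.argwhere(l==i)[:,::-1].astype(np.float32))
                print(n,nm,s[i,4],ce[i].round(1),"med",np.median(q,0).round(4),[ray(*ce[i],c,hh)[:2].round(4).tolist() for hh in (.112,.122,.128)],rr)
E
```

```text
top blue 780 [327.2 193.1] med [ 0.6194 -0.0291  0.123 ] [[0.6208, -0.0294], [0.6195, -0.0293], [0.6187, -0.0293]] ((327.0, 193.0), (30.0, 30.0), 90.0)
top blue 145 [266.5 208.5] med [0.578  0.146  0.1119] [[0.579, 0.1472], [0.5781, 0.1457], [0.5775, 0.1448]] ((265.8832092285156, 208.3211669921875), (18.454124450683594, 8.54357624053955), 19.983104705810547)
top red 41 [237.9 214.2] med [0.5622 0.2237 0.14  ] [[0.5641, 0.2305], [0.5633, 0.2283], [0.5628, 0.227]] ((238.0, 214.0), (6.0, 6.0), 90.0)
top orange 41 [310.5 199.6] med [0.6079 0.0225 0.056 ] [[0.6026, 0.0191], [0.6015, 0.0188], [0.6008, 0.0185]] ((310.5, 199.5), (17.708751678466797, 2.5298221111297607), 71.56504821777344)
scene blue 87 [348.7 182.2] med [0.5865 0.1418 0.1093] [[0.5889, 0.1404], [0.5942, 0.1366], [0.5973, 0.1343]] ((349.5, 182.5), (7.0, 13.0), 90.0)
scene blue 438 [311.6 206.4] med [ 0.6288 -0.0334  0.123 ] [[0.6229, -0.0301], [0.6279, -0.0325], [0.6309, -0.0338]] ((312.0, 206.0), (24.0, 22.0), 0.0)
scene red 17 [365.6 166.9] med [0.5694 0.2201 0.1389] [[0.5546, 0.2327], [0.5602, 0.2281], [0.5635, 0.2253]] ((365.5, 167.0), (4.0, 3.0), 90.0)
scene orange 12 [325.8 210.9] med [0.632  0.024  0.0523] [[0.6617, 0.008], [0.6664, 0.0054], [0.6692, 0.0038]] ((326.0, 211.0), (4.0, 2.0), 90.0)
```

```bash
python3 - <<'E'
from h import *
s=state(); c=r.calibration("wrist"); Tt=np.eye(4);Tt[:3,:3]=R.from_rotvec(s["tool_rot"]).as_matrix();Tt[:3,3]=s["tcp_pos"]
print(f(c),np.round(np.linalg.inv(Tt)@np.array(c["cam_to_world"]),3))
def plan(tgt,yaw_y): # tool y world angle
    a=np.radians(yaw_y); y=np.array([np.cos(a),np.sin(a),0]); z=np.array([0,0,-1.]); x=np.cross(y,z)
    M=Tt[:3,:3].T@np.stack([x,y,z],1)
    print("mm",(Tt[:3,:3].T@(np.array(tgt)-Tt[:3,3])*1000).round(1),"deg",np.degrees(R.from_matrix(M).as_rotvec()).round(1))
plan([.575,.10,.30],13)
E
```

```text
t 0.1 tcp [ 0.2196 -0.4766  0.2306] rot [-3.067 -0.673  0.   ] F [-0.58 -0.52 -0.09] M [ 0.006 -0.024 -0.001] w 0.0854
320.077336944168 [[ 0.    -0.96  -0.28   0.073]
 [ 1.     0.001 -0.     0.001]
 [ 0.    -0.28   0.96  -0.142]
 [ 0.     0.     0.     1.   ]]
mm [ 564.  -375.   -68.8] deg [ -0.1  -0.1 -78.3]
```

Request:
{"fn": "move_arm", "kwargs": {
  "deltas": [
    {"x": 280,"y": -160,"z": -50,"az": -40},
    {"x": 280,"y": -160,"z": -50,"az": -40},
    {"x": 280,"y": -160,"z": -50,"az": -40},
    {"x": 280,"y": -160,"z": -50,"az": -40},
    {"x": 566,"y": -317,"z": -50,"az": -78},
    {"x": 566,"y": -317,"z": -50,"az": -78},
    {"x": 566,"y": -317,"z": -50,"az": -78},
    {"x": 566,"y": -317,"z": -50,"az": -78},
    {"x": 566,"y": -317,"z": -50,"az": -78},
    {"x": 566,"y": -317,"z": -50,"az": -78},
    {"x": 566,"y": -317,"z": -50,"az": -78},
    {"x": 566,"y": -317,"z": -50,"az": -78,"gripper": 0}
  ]
}}

```text
validation failed for argument at $.de...
```

Request:
{"fn": "move_arm", "kwargs": {
  "deltas": [
    {"gripper": 85,"x": 280,"y": -160,"z": -50,"ax": 0,"ay": 0,"az": -40},
    {"gripper": 85,"x": 280,"y": -160,"z": -50,"ax": 0,"ay": 0,"az": -40},
    {"gripper": 85,"x": 280,"y": -160,"z": -50,"ax": 0,"ay": 0,"az": -40},
    {"gripper": 85,"x": 280,"y": -160,"z": -50,"ax": 0,"ay": 0,"az": -40},
    {"gripper": 0,"x": 566,"y": -317,"z": -50,"ax": 0,"ay": 0,"az": -78},
    {"gripper": 0,"x": 566,"y": -317,"z": -50,"ax": 0,"ay": 0,"az": -78},
    {"gripper": 0,"x": 566,"y": -317,"z": -50,"ax": 0,"ay": 0,"az": -78},
    {"gripper": 0,"x": 566,"y": -317,"z": -50,"ax": 0,"ay": 0,"az": -78},
    {"gripper": 0,"x": 566,"y": -317,"z": -50,"ax": 0,"ay": 0,"az": -78},
    {"gripper": 0,"x": 566,"y": -317,"z": -50,"ax": 0,"ay": 0,"az": -78},
    {"gripper": 0,"x": 566,"y": -317,"z": -50,"ax": 0,"ay": 0,"az": -78},
    {"gripper": 0,"x": 566,"y": -317,"z": -50,"ax": 0,"ay": 0,"az": -78}
  ]
}}

```text
clock: 1.1
tcp_pos: [0.5125, -0.0718, 0.2732]
tool_rot: [-1.953, -2.459, -0.001]
contact_force: [0.7, -0.4, -0.2]
gripper_width: 0.0003
```

Request:
{"fn": "move_arm", "kwargs": {
  "deltas": [
    {"gripper": 0,"x": 48,"y": 57,"z": 0,"ax": 0,"ay": 0,"az": 0},
    {"gripper": 0,"x": 96,"y": 114,"z": -7,"ax": 0,"ay": 0,"az": 0},
    {"gripper": 0,"x": 96,"y": 114,"z": -7,"ax": 0,"ay": 0,"az": 0},
    {"gripper": 0,"x": 96,"y": 114,"z": -7,"ax": 0,"ay": 0,"az": 0},
    {"gripper": 0,"x": 96,"y": 114,"z": -7,"ax": 0,"ay": 0,"az": 0},
    {"gripper": 0,"x": 96,"y": 114,"z": -7,"ax": 0,"ay": 0,"az": 0},
    {"gripper": 0,"x": 96,"y": 114,"z": -7,"ax": 0,"ay": 0,"az": 0}
  ]
}}

```text
clock: 1.68
tcp_pos: [0.6015, 0.047, 0.2798]
tool_rot: [-1.953, -2.458, 0.001]
contact_force: [0.1, 0.0, -0.3]
gripper_width: 0.0
```

```bash
python3 - <<'E'
from h import *
state(); im,d,c=cam("wrist"); save("w1.png",im); np.savez("w1.npz",im=im,d=d,T=c["cam_to_world"]); print(c["cx"],c["cy"],c["vertical_fov"])
E
```

```text
t 1.68 tcp [0.6015 0.047  0.2798] rot [-1.953e+00 -2.458e+00  1.000e-03] F [ 0.12  0.02 -0.3 ] M [-0.046  0.001 -0.002] w 0.0
323.62667393764707 199.5695139596273 63.99832172364943
```

View pics/w1.png

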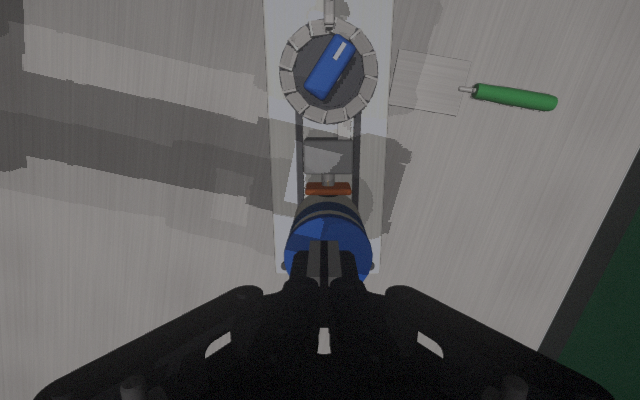

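The wrist view shows the knob bar at (330,68), the orange plate at (328,189), the tin at (329,245) partly hidden by the fingers, and the pawl nose at (330,10).

```bash
cat >> h.py <<'E'
from scipy.optimize import least_squares
def analyse(im,d,c,verbose=True):
    P=pts(d,c); hsv=cv2.cvtColor(im,cv2.COLOR_RGB2HSV); o={}
    near=np.hypot(P[...,0]-.58,P[...,1]-.147)<.04
    m=(cv2.inRange(hsv,(105,100,40),(128,255,255))>0)&near&(abs(P[...,2]-.112)<.006)
    if m.sum()>50:
        cs,_=cv2.findContours(m.astype(np.uint8),cv2.RETR_EXTERNAL,2); k=max(cs,key=cv2.contourArea)
        W=np.array([ray(u,v,c,.112)[:2] for u,v in k[:,0]])*1000
        rr=cv2.minAreaRect(W.astype(np.float32)); b=cv2.boxPoints(rr)
        e=[b[1]-b[0],b[2]-b[1]]; L=max(e,key=np.linalg.norm)
        o["knob"]=(np.array(rr[0]).round(1),np.round(rr[1],1),round(np.degrees(np.arctan2(L[1],L[0]))%180,1))
    m=(cv2.inRange(hsv,(5,120,50),(16,255,255))>0)&(abs(P[...,2]-.056)<.004)&(abs(P[...,1]-.01)<.06)
    q=P[m]; 
    if len(q)>20: o["plate"]=(len(q),q.mean(0)); o["platepts"]=q
    tin=np.hypot(P[...,0]-.620,P[...,1]+.029)<.056
    w=P[tin&(P[...,2]>.035)&(P[...,2]<.10)&~m]
    o["wall"]=w
    lid=tin&(abs(P[...,2]-.122)<.006)&(cv2.inRange(hsv,(100,80,30),(130,255,255))>0)
    o["lid"]=P[lid]
    return o
E
python3 - <<'E'
from h import *
z=np.load("w1.npz"); c=r.calibration("wrist"); o=analyse(z["im"],z["d"],c)
print(o["knob"],o["plate"],len(o["wall"]),len(o["lid"]),o["lid"].mean(0) if len(o["lid"]) else 0)
u=np.array([-.2267,.974]); P=o["platepts"][:,:2]
# bed edges: yaw
Pw=pts(z["d"],c); hsv=cv2.cvtColor(z["im"],cv2.COLOR_RGB2HSV)
b=(abs(Pw[...,2]-.012)<.003); 
L=[];Rr=[]
for v in range(20,260,4):
    cols=np.where(b[v,250:410])[0]
    if len(cols)>10: L.append(Pw[v,250+cols[0],:2]);Rr.append(Pw[v,250+cols[-1],:2])
for E in(L,Rr):
    E=np.array(E);l=cv2.fitLine(E.astype(np.float32),cv2.DIST_HUBER,0,.001,.001).ravel(); print("edge",len(E),np.degrees(np.arctan2(l[1],l[0]))%180,l[2:])
l=cv2.fitLine(P.astype(np.float32),cv2.DIST_HUBER,0,.001,.001).ravel(); print("plate dir",np.degrees(np.arctan2(l[1],l[0]))%180)
s=(P-np.array([.58,.147]))@u; print("plate along y pct",np.percentile(s,[2,10,50,90,98]))
w=o["wall"]; fit=lambda w,R0:least_squares(lambda p:np.hypot(w[:,0]-p[0],w[:,1]-p[1])-R0,[.62,-.03],loss="soft_l1",f_scale=.001).x
if len(w)>20: print("tin",fit(w,.045),np.percentile(w[:,2],[5,50,95]))
E
```

```text
(array([584.2, 150. ]), array([55. , 23.3]), np.float32(69.1)) (305, array([0.61396046, 0.0233561 , 0.05517565])) 1083 2680 [ 0.62393304 -0.00899942  0.12224714]
edge 60 103.183975 [ 0.5441881 -0.0032545]
edge 60 103.06717 [0.6737101  0.09142283]
plate dir 13.407592
plate along y pct [-0.1319882  -0.13164552 -0.12789509 -0.12506182 -0.12477473]
tin [ 0.62506028 -0.02920114] [0.04068938 0.07324075 0.09788651]
```

Request:
{"fn": "move_arm", "kwargs": {
  "deltas": [
    {"gripper": 0,"x": 40,"y": 1,"z": 0,"ax": 0,"ay": 0,"az": 0},
    {"gripper": 0,"x": 80,"y": 2,"z": 10,"ax": 0,"ay": 0,"az": 0},
    {"gripper": 0,"x": 115,"y": 3,"z": 30,"ax": 0,"ay": 0,"az": 0},
    {"gripper": 0,"x": 144,"y": 4,"z": 55,"ax": 0,"ay": 0,"az": 0},
    {"gripper": 0,"x": 146,"y": 4,"z": 90,"ax": 0,"ay": 0,"az": 0},
    {"gripper": 0,"x": 146,"y": 4,"z": 125,"ax": 0,"ay": 0,"az": 0},
    {"gripper": 0,"x": 146,"y": 4,"z": 150,"ax": 0,"ay": 0,"az": 0},
    {"gripper": 0,"x": 146,"y": 4,"z": 164,"ax": 0,"ay": 0,"az": 0},
    {"gripper": 0,"x": 146,"y": 4,"z": 164,"ax": 0,"ay": 0,"az": 0},
    {"gripper": 0,"x": 146,"y": 4,"z": 164,"ax": 0,"ay": 0,"az": 0}
  ]
}}

```text
clock: 2.57
tcp_pos: [0.5719, 0.1887, 0.1165]
tool_rot: [-1.956, -2.456, 0.001]
contact_force: [0.3, 1.1, 0.4]
gripper_width: 0.0001
```

```bash
python3 - <<'E'
from h import *
state(); im,d,c=cam("wrist"); save("w2.png",im)
E
```

```text
t 2.57 tcp [0.5719 0.1887 0.1165] rot [-1.956e+00 -2.456e+00  1.000e-03] F [0.32 1.12 0.43] M [ 0.    -0.009 -0.03 ] w 0.0001
```

View pics/w2.png

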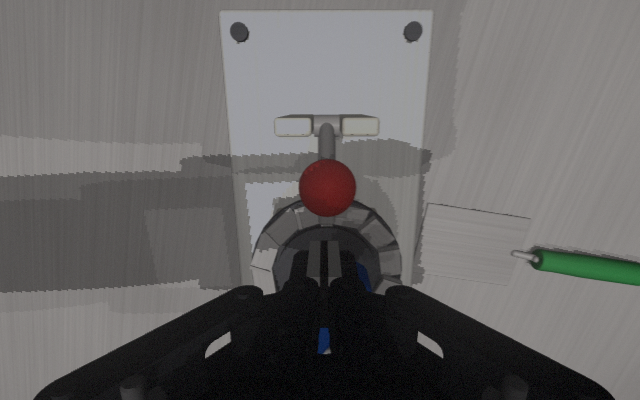

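The ball at (328,188) is straight ahead of the shut fingertips at (324,250). I'll push along tool +x.

Request:
{"fn": "move_arm", "kwargs": {
  "deltas": [
    {"gripper": 0,"x": 8,"y": 0,"z": 0,"ax": 0,"ay": 0,"az": 0},
    {"gripper": 0,"x": 14,"y": 0,"z": 0,"ax": 0,"ay": 0,"az": 0},
    {"gripper": 0,"x": 20,"y": 0,"z": 0,"ax": 0,"ay": 0,"az": 0},
    {"gripper": 0,"x": 26,"y": 0,"z": 0,"ax": 0,"ay": 0,"az": 0},
    {"gripper": 0,"x": 32,"y": 0,"z": 0,"ax": 0,"ay": 0,"az": 0},
    {"gripper": 0,"x": 38,"y": 0,"z": 0,"ax": 0,"ay": 0,"az": 0},
    {"gripper": 0,"x": 43,"y": 0,"z": 0,"ax": 0,"ay": 0,"az": 0},
    {"gripper": 0,"x": 43,"y": 0,"z": 0,"ax": 0,"ay": 0,"az": 0},
    {"gripper": 0,"x": 38,"y": 0,"z": -20,"ax": 0,"ay": 0,"az": 0},
    {"gripper": 0,"x": 10,"y": 0,"z": -50,"ax": 0,"ay": 0,"az": 0},
    {"gripper": 0,"x": -30,"y": 0,"z": -75,"ax": 0,"ay": 0,"az": 0},
    {"gripper": 0,"x": -65,"y": 0,"z": -100,"ax": 0,"ay": 0,"az": 0}
  ]
}}

```text
clock: 3.62
tcp_pos: [0.5859, 0.1302, 0.215]
tool_rot: [-1.954, -2.459, -0.002]
contact_force: [1.0, 0.1, 0.0]
gripper_width: -0.0004
```

Request:
{"fn": "move_arm", "kwargs": {
  "deltas": [
    {"gripper": 0,"x": -25,"y": 0,"z": -35,"ax": 0,"ay": 0,"az": 0},
    {"gripper": 0,"x": -40,"y": 0,"z": -65,"ax": 0,"ay": 0,"az": 0},
    {"gripper": 0,"x": -40,"y": 0,"z": -65,"ax": 0,"ay": 0,"az": 0},
    {"gripper": 0,"x": -40,"y": 0,"z": -65,"ax": 0,"ay": 0,"az": 0}
  ]
}}

```text
clock: 3.95
tcp_pos: [0.5958, 0.0902, 0.2824]
tool_rot: [1.955, 2.455, 0.007]
contact_force: [-1.6, -0.2, -0.3]
gripper_width: -0.0001
```

```bash
cat >> h.py <<'E'
def measure(name):
    s=state(); im,d,c=cam("wrist"); save(name+".png",im); o=analyse(im,d,c)
    u=np.array([-.2267,.974]); P=o["platepts"][:,:2]; w=o["wall"]
    t=least_squares(lambda p:np.hypot(w[:,0]-p[0],w[:,1]-p[1])-.045,[.62,-.03],loss="soft_l1",f_scale=.001).x
    sp=(P-np.array([.58,.147]))@u; st=(t-np.array([.58,.147]))@u+.045
    print("knob",o.get("knob"),"tin",t.round(4),"front",(st*1e3).round(1),"n",len(sp),"plate pct",(np.percentile(sp,[2,50,98])*1e3).round(1),"gap",((np.percentile(sp,2)-st)*1e3).round(1))
    hsv=cv2.cvtColor(im,cv2.COLOR_RGB2HSV); Pw=pts(d,c)
    m=((cv2.inRange(hsv,(0,150,60),(4,255,255))|cv2.inRange(hsv,(174,150,60),(180,255,255)))>0)&(Pw[...,2]>.1)
    if m.sum()>20: q=Pw[m]; print("ball s",((np.median(q[:,:2],0)-[.582,.149])@u*1e3).round(1),"z",q[:,2].max().round(3))
E
python3 - <<'E'
from h import *
measure("w3")
E
```

```text
t 3.95 tcp [0.5958 0.0902 0.2824] rot [1.955 2.455 0.007] F [-1.57 -0.22 -0.31] M [-0.016  0.007 -0.029] w -0.0001
knob (array([583.7, 151.3]), array([54.6, 23. ]), np.float32(50.3)) tin [ 0.6248 -0.0284] front -136.0 n 237 plate pct [-128.6 -125.4 -122.7] gap 7.4
```

View pics/w3.png

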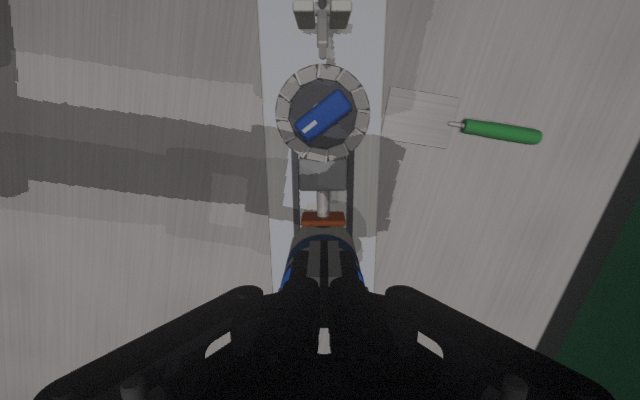

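The pawl is off. The white mark now points to the lower left, so the knob spun back from 69° to about 230°, the jaw block retracted and the plate gap is about 7.4 mm. Now I grasp the knob.

Request:
{"fn": "move_arm", "kwargs": {
  "deltas": [
    {"gripper": 50,"x": 30,"y": 1,"z": 0,"ax": 0,"ay": 0,"az": 7},
    {"gripper": 50,"x": 61,"y": 1,"z": 10,"ax": 0,"ay": 0,"az": 14},
    {"gripper": 50,"x": 61,"y": 1,"z": 30,"ax": 0,"ay": 0,"az": 21},
    {"gripper": 50,"x": 61,"y": 1,"z": 50,"ax": 0,"ay": 0,"az": 28},
    {"gripper": 50,"x": 61,"y": 1,"z": 70,"ax": 0,"ay": 0,"az": 35},
    {"gripper": 50,"x": 61,"y": 1,"z": 90,"ax": 0,"ay": 0,"az": 42},
    {"gripper": 50,"x": 61,"y": 1,"z": 110,"ax": 0,"ay": 0,"az": 49},
    {"gripper": 50,"x": 61,"y": 1,"z": 120,"ax": 0,"ay": 0,"az": 53},
    {"gripper": 50,"x": 61,"y": 1,"z": 120,"ax": 0,"ay": 0,"az": 53},
    {"gripper": 50,"x": 61,"y": 1,"z": 120,"ax": 0,"ay": 0,"az": 53}
  ]
}}

```text
clock: 4.83
tcp_pos: [0.5813, 0.1513, 0.1583]
tool_rot: [-2.843, -1.332, 0.003]
contact_force: [0.6, 0.5, 0.1]
gripper_width: 0.0499
```

```bash
python3 - <<'E'
from h import *
s=state(); print(np.degrees(s["joint_pos"]).round(1)); im,d,c=cam("wrist"); save("w4.png",im); o=analyse(im,d,c); print(o.get("knob"))
E
```

```text
t 4.83 tcp [0.5813 0.1513 0.1583] rot [-2.843 -1.332  0.003] F [0.56 0.53 0.13] M [ 0.003 -0.038  0.048] w 0.0499
[11.  17.1 72.8  0.1 90.3 50.8]
(array([585.2, 152.1]), array([54.5, 23. ]), np.float32(50.3))
```

View pics/w4.png

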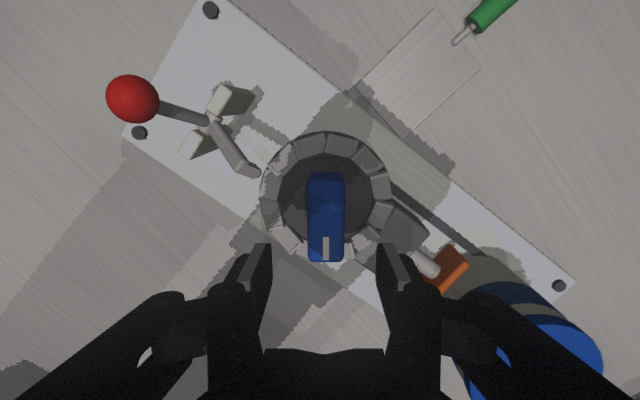

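The ball at (132,98) lies off, the nose is clear of the wheel, and the bar at (325,215) sits centred between the fingers.

Request:
{"fn": "move_arm", "kwargs": {
  "deltas": [
    {"gripper": 50,"x": 2,"y": 1,"z": 35,"ax": 0,"ay": 0,"az": 0},
    {"gripper": 50,"x": 2,"y": 1,"z": 65,"ax": 0,"ay": 0,"az": 0},
    {"gripper": 50,"x": 2,"y": 1,"z": 75,"ax": 0,"ay": 0,"az": 0},
    {"gripper": 20,"x": 2,"y": 1,"z": 75,"ax": 0,"ay": 0,"az": 0},
    {"gripper": 20,"x": 2,"y": 1,"z": 75,"ax": 0,"ay": 0,"az": 0},
    {"gripper": 20,"x": 2,"y": 1,"z": 75,"ax": 0,"ay": 0,"az": 0},
    {"gripper": 20,"x": 2,"y": 1,"z": 75,"ax": 0,"ay": 0,"az": 0},
    {"gripper": 20,"x": 2,"y": 1,"z": 75,"ax": 0,"ay": 0,"az": 0}
  ],
  "squeeze": 25
}}

```text
clock: 5.55
tcp_pos: [0.584, 0.153, 0.0864]
tool_rot: [-2.842, -1.333, -0.002]
contact_force: [-5.1, 2.5, -3.0]
gripper_width: 0.0234
```

```bash
python3 - <<'E'
from h import *
state()
E
```

```text
t 5.55 tcp [0.584  0.153  0.0864] rot [-2.842e+00 -1.333e+00 -2.000e-03] F [-5.09  2.53 -3.05] M [ 0.311  0.598 -0.05 ] w 0.0234
```

Request:
{"fn": "move_arm", "kwargs": {
  "deltas": [
    {"gripper": 20,"x": 0,"y": -1,"z": 0,"ax": 0,"ay": 0,"az": -6},
    {"gripper": 20,"x": 0,"y": -1,"z": 0,"ax": 0,"ay": 0,"az": -12},
    {"gripper": 20,"x": 0,"y": -1,"z": 0,"ax": 0,"ay": 0,"az": -18},
    {"gripper": 20,"x": 0,"y": -1,"z": 0,"ax": 0,"ay": 0,"az": -25},
    {"gripper": 20,"x": 0,"y": -1,"z": 0,"ax": 0,"ay": 0,"az": -32},
    {"gripper": 20,"x": 0,"y": -1,"z": 0,"ax": 0,"ay": 0,"az": -39},
    {"gripper": 20,"x": 0,"y": -1,"z": 0,"ax": 0,"ay": 0,"az": -46},
    {"gripper": 20,"x": 0,"y": -1,"z": 0,"ax": 0,"ay": 0,"az": -53},
    {"gripper": 20,"x": 0,"y": -1,"z": 0,"ax": 0,"ay": 0,"az": -60},
    {"gripper": 20,"x": 0,"y": -1,"z": 0,"ax": 0,"ay": 0,"az": -67},
    {"gripper": 20,"x": 0,"y": -1,"z": 0,"ax": 0,"ay": 0,"az": -72},
    {"gripper": 20,"x": 0,"y": -1,"z": 0,"ax": 0,"ay": 0,"az": -74}
  ]
}}

```text
clock: 6.55
tcp_pos: [0.5806, 0.1533, 0.0865]
tool_rot: [-1.458, -2.775, 0.004]
contact_force: [-16.5, -3.0, -2.1]
gripper_width: 0.0236
```

```bash
python3 - <<'E'
from h import *
s=state(); v=R.from_rotvec(s["tool_rot"]).as_matrix(); print("tool x ang",np.degrees(np.arctan2(v[1,0],v[0,0])))
E
```

```text
t 6.55 tcp [0.5806 0.1533 0.0865] rot [-1.458 -2.775  0.004] F [-16.46  -3.02  -2.06] M [-0.391  2.275 -0.018] w 0.0236
tool x ang 124.55838973384864
```

Request:
{"fn": "move_arm", "kwargs": {
  "deltas": [
    {"gripper": 20,"x": 0,"y": -1,"z": 0,"ax": 0,"ay": 0,"az": -2},
    {"gripper": 20,"x": 0,"y": -2,"z": 0,"ax": 0,"ay": 0,"az": -5},
    {"gripper": 20,"x": 0,"y": -2,"z": 0,"ax": 0,"ay": 0,"az": -5},
    {"gripper": 20,"x": 0,"y": -2,"z": 0,"ax": 0,"ay": 0,"az": -5}
  ]
}}

```text
clock: 6.88
tcp_pos: [0.58, 0.153, 0.0866]
tool_rot: [-1.335, -2.839, -0.001]
contact_force: [8.4, 4.2, -14.9]
gripper_width: 0.0234
```

```bash
python3 - <<'E'
from h import *
s=state(); v=R.from_rotvec(s["tool_rot"]).as_matrix(); print("tool x ang",np.degrees(np.arctan2(v[1,0],v[0,0])))
E
```

```text
t 6.88 tcp [0.58   0.153  0.0866] rot [-1.335e+00 -2.839e+00 -1.000e-03] F [  8.37   4.21 -14.92] M [ 0.691 -1.326 -0.018] w 0.0234
tool x ang 129.62550996585017
```

Request:
{"fn": "move_arm", "kwargs": {
  "deltas": [
    {"gripper": 50,"x": 0,"y": 0,"z": 0,"ax": 0,"ay": 0,"az": 0},
    {"gripper": 50,"x": 0,"y": 0,"z": 0,"ax": 0,"ay": 0,"az": 0},
    {"gripper": 50,"x": 0,"y": 0,"z": 0,"ax": 0,"ay": 0,"az": 0},
    {"gripper": 50,"x": 0,"y": 0,"z": -35,"ax": 0,"ay": 0,"az": 0},
    {"gripper": 50,"x": 0,"y": 0,"z": -75,"ax": 0,"ay": 0,"az": 0},
    {"gripper": 0,"x": 0,"y": 0,"z": -115,"ax": 0,"ay": 0,"az": 6},
    {"gripper": 0,"x": -25,"y": -15,"z": -145,"ax": 0,"ay": 0,"az": 12},
    {"gripper": 0,"x": -55,"y": -30,"z": -165,"ax": 0,"ay": 0,"az": 18},
    {"gripper": 0,"x": -90,"y": -49,"z": -180,"ax": 0,"ay": 0,"az": 25},
    {"gripper": 0,"x": -90,"y": -49,"z": -190,"ax": 0,"ay": 0,"az": 26.5},
    {"gripper": 0,"x": -90,"y": -49,"z": -190,"ax": 0,"ay": 0,"az": 26.5},
    {"gripper": 0,"x": -90,"y": -49,"z": -190,"ax": 0,"ay": 0,"az": 26.5}
  ]
}}

```text
clock: 7.88
tcp_pos: [0.6006, 0.0521, 0.2773]
tool_rot: [-1.949, -2.459, -0.002]
contact_force: [-0.8, 0.7, -0.8]
gripper_width: -0.0003
```

```bash
python3 - <<'E'
from h import *
measure("w5")
im=cv2.imread("pics/w5.png"); cv2.imwrite("pics/w5c.png",cv2.resize(im[20:270,230:430],None,fx=2.4,fy=2.4,interpolation=cv2.INTER_CUBIC))
E
```

```text
t 7.88 tcp [0.6006 0.0521 0.2773] rot [-1.949e+00 -2.459e+00 -2.000e-03] F [-0.84  0.7  -0.85] M [ 0.015 -0.012  0.082] w -0.0003
knob (array([583.7, 150.7]), array([23.3, 54.8]), np.float32(129.8)) tin [ 0.6248 -0.0284] front -136.0 n 282 plate pct [-119.  -115.3 -112.2] gap 17.0
```

View pics/w5c.png

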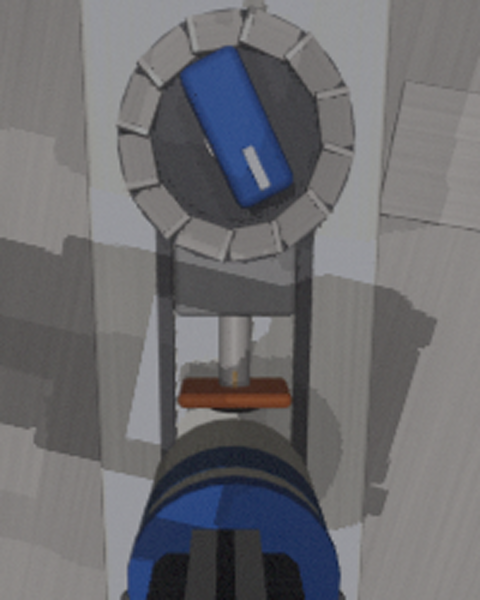

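The crop shows the plate at y≈392 with the black foot just below it, standing clear of the tin at y≈420. I estimate a plate gap of about 17 mm, so I'll take one closer look to refine it.

Request:
{"fn": "move_arm", "kwargs": {
  "deltas": [
    {"gripper": 0,"x": -35,"y": 0,"z": 20,"ax": 0,"ay": 0,"az": 0},
    {"gripper": 0,"x": -65,"y": 0,"z": 50,"ax": 0,"ay": 0,"az": 0},
    {"gripper": 0,"x": -65,"y": 0,"z": 85,"ax": 0,"ay": 0,"az": 0},
    {"gripper": 0,"x": -65,"y": 0,"z": 110,"ax": 0,"ay": 0,"az": 0},
    {"gripper": 0,"x": -65,"y": 0,"z": 115,"ax": 0,"ay": 0,"az": 0},
    {"gripper": 0,"x": -65,"y": 0,"z": 115,"ax": 0,"ay": 0,"az": 0},
    {"gripper": 0,"x": -65,"y": 0,"z": 115,"ax": 0,"ay": 0,"az": 0}
  ]
}}

```text
clock: 8.52
tcp_pos: [0.615, -0.0091, 0.1621]
tool_rot: [-1.945, -2.462, -0.001]
contact_force: [0.8, 0.5, 0.7]
gripper_width: -0.0
```

```bash
python3 - <<'E'
from h import *
measure("w6")
im,d,c=cam("wrist"); P=pts(d,c); np.savez("w6.npz",im=im,d=d)
u=np.array([-.2267,.974]); o=analyse(im,d,c); w=o["wall"]; k=np.array([.58,.147])
e=least_squares(lambda p:np.hypot(w[:,0]-p[0],w[:,1]-p[1])-p[2],[.62,-.03,.045],loss="soft_l1",f_scale=.001).x
print("free fit",e,"front",((e[:2]-k)@u+e[2])*1e3,len(w),"z",np.percentile(w[:,2],[5,50,95]))
s=(P[...,:2]-k)@u*1e3; x=(P[...,:2]-k)@np.array([.974,.2267])*1e3
ws=(w[:,:2]-k)@u*1e3; wx=(w[:,:2]-k)@np.array([.974,.2267])*1e3; print("x range",np.percentile(wx,[1,50,99]))
for lo,hi in((.035,.05),(.05,.065),(.065,.08),(.08,.1)):
    q=(w[:,2]>lo)&(w[:,2]<hi)&(abs(wx-np.median(wx))<6); print(lo,q.sum(),np.median(ws[q]) if q.any() else None)
u0=int(round(o["platepts"][:,0].mean()*0+np.median(np.where((abs(P[...,2]-.056)<.004)&(abs(x)<2)&(abs(s+116)<6))[1])))
for v in range(100,300):
    if -150<s[v,u0]<-105 : print(v,im[v,u0-3:u0+4].mean(0).astype(int),s[v,u0].round(1),(P[v,u0,2]*1e3).round(1),(((ray(u0,v,c,.056)[:2]-k)@u)*1e3).round(1))
im=im[...,::-1]; cv2.imwrite("pics/w6c.png",cv2.resize(im[60:260,220:430],None,fx=2.8,fy=2.8,interpolation=cv2.INTER_CUBIC))
E
```

```text
t 8.52 tcp [ 0.615  -0.0091  0.1621] rot [-1.945e+00 -2.462e+00 -1.000e-03] F [0.77 0.51 0.66] M [-0.049  0.024 -0.005] w -0.0
knob None tin [ 0.6248 -0.0285] front -136.1 n 704 plate pct [-120.1 -116.1 -112.5] gap 16.0
free fit [ 0.62487832 -0.0286164   0.04512779] front -136.09650090282562 1392 z [0.03958091 0.07689094 0.09772978]
x range [-32.46374503   2.10392646  38.25006685]
0.035 49 -136.45850466621263
0.05 49 -136.43539986163682
0.065 59 -136.02501869689638
0.08 118 -136.09644749123447
127 [118 115 114] -105.3 39.8 -104.4
128 [119 116 114] -106.1 39.6 -105.1
129 [114 111 109] -106.9 39.6 -105.9
130 [97 95 94] -107.7 39.1 -106.6
131 [99 97 96] -108.4 40.6 -107.3
132 [99 96 96] -109.2 40.5 -108.1
133 [82 81 80] -110.0 40.5 -108.9
134 [81 78 78] -110.8 40.7 -109.6
135 [81 78 77] -111.6 40.7 -110.4
136 [78 67 61] -112.5 39.7 -111.1
137 [74 48 38] -112.5 49.4 -111.9
138 [81 49 36] -112.8 54.3 -112.6
139 [101  58  40] -113.4 55.3 -113.4
140 [107  62  42] -114.3 54.5 -114.1
141 [111  65  42] -115.0 55.5 -114.9
142 [116  69  46] -115.8 55.1 -115.7
143 [111  64  42] -116.5 55.7 -116.4
[... 2627 characters left out ...]

250 [18 19 26] -149.7 177.6 -206.6
251 [18 20 26] -149.1 179.9 -207.5
253 [17 19 25] -149.6 180.9 -209.3
255 [20 21 27] -149.6 182.8 -211.2
256 [15 17 24] -150.0 183.0 -212.2
257 [19 21 27] -149.8 184.2 -213.1
258 [15 16 22] -150.0 184.9 -214.0
259 [15 15 23] -149.9 186.0 -215.0
260 [14 18 23] -149.1 188.5 -215.9
261 [13 16 22] -149.6 188.3 -216.9
262 [16 18 23] -149.5 189.3 -217.8
264 [14 14 21] -149.2 191.7 -219.7
265 [15 15 22] -149.6 191.7 -220.7
266 [16 16 22] -149.5 192.8 -221.6
267 [15 17 23] -149.8 192.9 -222.6
269 [13 14 20] -149.6 195.0 -224.5
270 [15 16 23] -149.8 195.5 -225.5
272 [13 14 20] -149.4 197.7 -227.4
275 [15 16 22] -149.8 199.2 -230.3
277 [19 20 24] -149.8 200.6 -232.2
```

View pics/w6c.png

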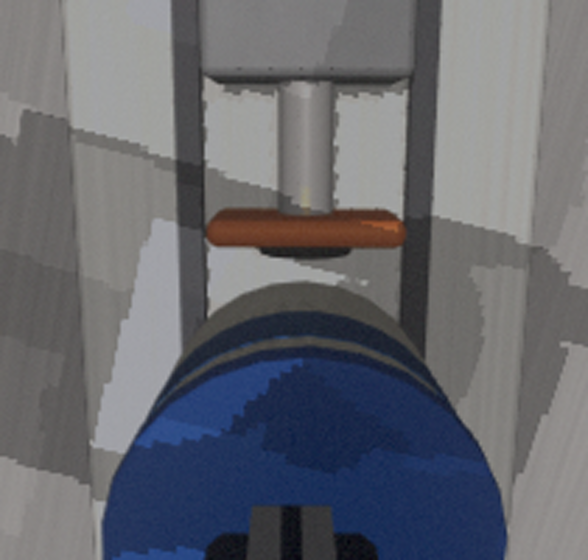

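Request:
{"fn": "move_arm", "kwargs": {
  "deltas": [
    {"gripper": 50,"x": 35,"y": 0,"z": -8,"ax": 0,"ay": 0,"az": -5},
    {"gripper": 50,"x": 75,"y": 2,"z": -8,"ax": 0,"ay": 0,"az": -10},
    {"gripper": 50,"x": 115,"y": 3,"z": -5,"ax": 0,"ay": 0,"az": -16},
    {"gripper": 50,"x": 150,"y": 4,"z": 0,"ax": 0,"ay": 0,"az": -22},
    {"gripper": 50,"x": 166,"y": 4,"z": 5,"ax": 0,"ay": 0,"az": -26.3},
    {"gripper": 50,"x": 166,"y": 4,"z": 5,"ax": 0,"ay": 0,"az": -26.3},
    {"gripper": 50,"x": 166,"y": 4,"z": 5,"ax": 0,"ay": 0,"az": -26.3},
    {"gripper": 50,"x": 166,"y": 4,"z": 35,"ax": 0,"ay": 0,"az": -26.3},
    {"gripper": 50,"x": 166,"y": 4,"z": 65,"ax": 0,"ay": 0,"az": -26.3},
    {"gripper": 50,"x": 166,"y": 4,"z": 76,"ax": 0,"ay": 0,"az": -26.3},
    {"gripper": 50,"x": 166,"y": 4,"z": 76,"ax": 0,"ay": 0,"az": -26.3}
  ]
}}

```text
clock: 9.53
tcp_pos: [0.5801, 0.1517, 0.0854]
tool_rot: [-1.338, -2.837, 0.001]
contact_force: [-0.5, -0.3, 0.2]
gripper_width: 0.0498
```

Request:
{"fn": "move_arm", "kwargs": {
  "deltas": [
    {"gripper": 20,"x": 0,"y": 0,"z": 0,"ax": 0,"ay": 0,"az": 0},
    {"gripper": 20,"x": 0,"y": 0,"z": 0,"ax": 0,"ay": 0,"az": 0},
    {"gripper": 20,"x": 0,"y": 0,"z": 0,"ax": 0,"ay": 0,"az": 0},
    {"gripper": 20,"x": 0,"y": 0,"z": 0,"ax": 0,"ay": 0,"az": 0},
    {"gripper": 20,"x": 0,"y": 0,"z": 0,"ax": 0,"ay": 0,"az": 0}
  ]
}}

```text
clock: 9.95
tcp_pos: [0.5815, 0.1515, 0.0876]
tool_rot: [-1.34, -2.84, -0.002]
contact_force: [2.9, -2.4, 5.8]
gripper_width: 0.0234
```

```bash
cat >> h.py <<'E'
def ang():
    s=state(); v=R.from_rotvec(s["tool_rot"]).as_matrix(); print("tool x ang",np.degrees(np.arctan2(v[1,0],v[0,0])).round(2),"F tool",(v.T@s["contact_force"]).round(1))
E
python3 -c "
from h import *
ang()"
```

```text
t 9.95 tcp [0.5815 0.1515 0.0876] rot [-1.34e+00 -2.84e+00 -2.00e-03] F [ 2.89 -2.38  5.76] M [-0.291 -0.437 -0.064] w 0.0234
tool x ang 129.48 F tool [-3.7  0.7 -5.8]
```

Well centred. I open by 11° more, then release and go up clear of the pawl side.

Request:
{"fn": "move_arm", "kwargs": {
  "deltas": [
    {"gripper": 20,"x": 0,"y": 0,"z": 0,"ax": 0,"ay": 0,"az": -5},
    {"gripper": 20,"x": 0,"y": 0,"z": 0,"ax": 0,"ay": 0,"az": -11},
    {"gripper": 20,"x": 0,"y": 0,"z": 0,"ax": 0,"ay": 0,"az": -11},
    {"gripper": 20,"x": 0,"y": 0,"z": 0,"ax": 0,"ay": 0,"az": -11}
  ]
}}

```text
clock: 10.28
tcp_pos: [0.5814, 0.1514, 0.0876]
tool_rot: [-1.066, -2.954, -0.001]
contact_force: [0.3, -1.6, -0.1]
gripper_width: 0.0237
```

```bash
python3 -c "
from h import *
ang()"
```

```text
t 10.28 tcp [0.5814 0.1514 0.0876] rot [-1.066e+00 -2.954e+00 -1.000e-03] F [ 0.31 -1.61 -0.13] M [-0.29  -0.096  0.021] w 0.0237
tool x ang 140.31 F tool [-1.3 -1.   0.1]
```

Request:
{"fn": "move_arm", "kwargs": {
  "deltas": [
    {"gripper": 50,"x": 0,"y": 0,"z": 0,"ax": 0,"ay": 0,"az": 0},
    {"gripper": 50,"x": 0,"y": 0,"z": 0,"ax": 0,"ay": 0,"az": 0},
    {"gripper": 50,"x": 0,"y": 0,"z": 0,"ax": 0,"ay": 0,"az": 0},
    {"gripper": 50,"x": 0,"y": 0,"z": -35,"ax": 0,"ay": 0,"az": 0},
    {"gripper": 0,"x": 0,"y": 0,"z": -75,"ax": 0,"ay": 0,"az": 0},
    {"gripper": 0,"x": 0,"y": 0,"z": -110,"ax": 0,"ay": 0,"az": 7},
    {"gripper": 0,"x": 30,"y": 22,"z": -115,"ax": 0,"ay": 0,"az": 14},
    {"gripper": 0,"x": 60,"y": 45,"z": -115,"ax": 0,"ay": 0,"az": 21},
    {"gripper": 0,"x": 92,"y": 69,"z": -115,"ax": 0,"ay": 0,"az": 28},
    {"gripper": 0,"x": 125,"y": 94,"z": -115,"ax": 0,"ay": 0,"az": 35},
    {"gripper": 0,"x": 125,"y": 94,"z": -115,"ax": 0,"ay": 0,"az": 37},
    {"gripper": 0,"x": 125,"y": 94,"z": -115,"ax": 0,"ay": 0,"az": 37}
  ]
}}

```text
clock: 11.28
tcp_pos: [0.5443, 0.3058, 0.2026]
tool_rot: [-1.946, -2.464, -0.0]
contact_force: [-0.6, 0.2, 0.3]
gripper_width: 0.0
```

Request:
{"fn": "move_arm", "kwargs": {
  "deltas": [
    {"gripper": 0,"x": 0,"y": 0,"z": 0,"ax": 0,"ay": 0,"az": 0},
    {"gripper": 0,"x": 0,"y": 0,"z": 30,"ax": 0,"ay": 0,"az": 0},
    {"gripper": 0,"x": 0,"y": 0,"z": 60,"ax": 0,"ay": 0,"az": 0},
    {"gripper": 0,"x": 0,"y": 0,"z": 84,"ax": 0,"ay": 0,"az": 0},
    {"gripper": 0,"x": 0,"y": 0,"z": 86,"ax": 0,"ay": 0,"az": 0},
    {"gripper": 0,"x": 0,"y": 0,"z": 86,"ax": 0,"ay": 0,"az": 0}
  ]
}}

```text
clock: 11.78
tcp_pos: [0.5439, 0.3045, 0.1154]
tool_rot: [-1.946, -2.462, 0.004]
contact_force: [0.5, 0.5, 0.5]
gripper_width: 0.0001
```

Request:
{"fn": "move_arm", "kwargs": {
  "deltas": [
    {"gripper": 0,"x": -8,"y": 0,"z": 0,"ax": 0,"ay": 0,"az": 0},
    {"gripper": 0,"x": -14,"y": 0,"z": 0,"ax": 0,"ay": 0,"az": 0},
    {"gripper": 0,"x": -20,"y": 0,"z": 0,"ax": 0,"ay": 0,"az": 0},
    {"gripper": 0,"x": -26,"y": 0,"z": 0,"ax": 0,"ay": 0,"az": 0},
    {"gripper": 0,"x": -32,"y": 0,"z": 0,"ax": 0,"ay": 0,"az": 0},
    {"gripper": 0,"x": -38,"y": 0,"z": 0,"ax": 0,"ay": 0,"az": 0},
    {"gripper": 0,"x": -43,"y": 0,"z": 0,"ax": 0,"ay": 0,"az": 0},
    {"gripper": 0,"x": -45,"y": 0,"z": 0,"ax": 0,"ay": 0,"az": 0},
    {"gripper": 0,"x": -45,"y": 0,"z": 0,"ax": 0,"ay": 0,"az": 0},
    {"gripper": 0,"x": -40,"y": 0,"z": -30,"ax": 0,"ay": 0,"az": 0},
    {"gripper": 0,"x": -45,"y": 0,"z": -70,"ax": 0,"ay": 0,"az": 0},
    {"gripper": 0,"x": -80,"y": 0,"z": -90,"ax": 0,"ay": 0,"az": 0}
  ]
}}

```text
clock: 12.78
tcp_pos: [0.5623, 0.2308, 0.2097]
tool_rot: [-1.939, -2.469, -0.004]
contact_force: [1.3, -0.5, 1.3]
gripper_width: 0.0001
```

Request:
{"fn": "move_arm", "kwargs": {
  "deltas": [
    {"gripper": 0,"x": -40,"y": 0,"z": -25,"ax": 0,"ay": 0,"az": 0},
    {"gripper": 0,"x": -80,"y": 0,"z": -50,"ax": 0,"ay": 0,"az": 0},
    {"gripper": 50,"x": -110,"y": 0,"z": -70,"ax": 0,"ay": 0,"az": 0},
    {"gripper": 50,"x": -110,"y": 0,"z": -70,"ax": 0,"ay": 0,"az": 0},
    {"gripper": 50,"x": -110,"y": 0,"z": -70,"ax": 0,"ay": 0,"az": 0},
    {"gripper": 50,"x": -110,"y": 0,"z": -70,"ax": 0,"ay": 0,"az": 0}
  ]
}}

```text
clock: 13.28
tcp_pos: [0.5882, 0.1242, 0.2786]
tool_rot: [-1.939, -2.468, -0.003]
contact_force: [0.4, 0.2, -0.1]
gripper_width: 0.0482
```

```bash
python3 - <<'E'
from h import *
measure("w7")
E
```

```text
t 13.28 tcp [0.5882 0.1242 0.2786] rot [-1.939 -2.468 -0.003] F [ 0.37  0.16 -0.05] M [-0.002  0.024  0.028] w 0.0482
knob (array([583.7, 151.9]), array([23.4, 54.7]), np.float32(140.3)) tin [ 0.6248 -0.0284] front -136.0 n 251 plate pct [-117.9 -113.5 -110.7] gap 18.1
ball s 81.2 z 0.421
```

View pics/w7.png

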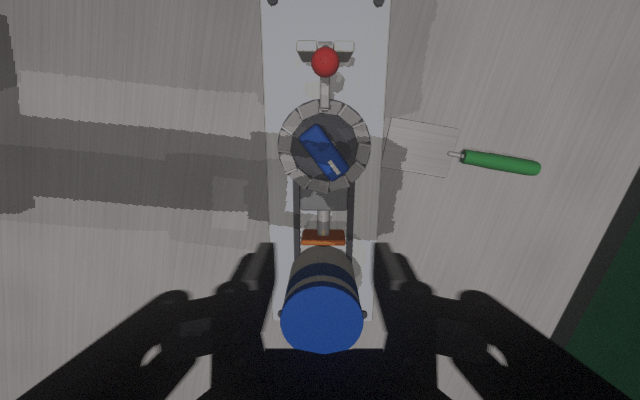

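The pawl is back on the wheel, with the ball at (325,62). The knob is at 320.3° and the plate gap reads 18.1 mm. I regrasp and wind clockwise.

Request:
{"fn": "move_arm", "kwargs": {
  "deltas": [
    {"gripper": 50,"x": 28,"y": 0,"z": 20,"ax": 0,"ay": 0,"az": -7},
    {"gripper": 50,"x": 28,"y": 0,"z": 45,"ax": 0,"ay": 0,"az": -14},
    {"gripper": 50,"x": 28,"y": 0,"z": 75,"ax": 0,"ay": 0,"az": -21},
    {"gripper": 50,"x": 28,"y": 0,"z": 100,"ax": 0,"ay": 0,"az": -28},
    {"gripper": 50,"x": 28,"y": 0,"z": 115,"ax": 0,"ay": 0,"az": -35},
    {"gripper": 50,"x": 28,"y": 0,"z": 120,"ax": 0,"ay": 0,"az": -36.6},
    {"gripper": 50,"x": 28,"y": 0,"z": 120,"ax": 0,"ay": 0,"az": -36.6},
    {"gripper": 50,"x": 28,"y": 0,"z": 145,"ax": 0,"ay": 0,"az": -36.6},
    {"gripper": 50,"x": 28,"y": 0,"z": 175,"ax": 0,"ay": 0,"az": -36.6},
    {"gripper": 50,"x": 28,"y": 0,"z": 192,"ax": 0,"ay": 0,"az": -36.6},
    {"gripper": 50,"x": 28,"y": 0,"z": 192,"ax": 0,"ay": 0,"az": -36.6}
  ]
}}

```text
clock: 14.25
tcp_pos: [0.5779, 0.1532, 0.0811]
tool_rot: [-1.061, -2.945, 0.003]
contact_force: [-0.7, 0.5, -0.8]
gripper_width: 0.0499
```

Request:
{"fn": "move_arm", "kwargs": {
  "deltas": [
    {"gripper": 20,"x": 0,"y": 0,"z": 0,"ax": 0,"ay": 0,"az": 0},
    {"gripper": 20,"x": 0,"y": 0,"z": 0,"ax": 0,"ay": 0,"az": 0},
    {"gripper": 20,"x": 0,"y": 0,"z": 0,"ax": 0,"ay": 0,"az": 0},
    {"gripper": 20,"x": 0,"y": 0,"z": 0,"ax": 0,"ay": 0,"az": 0},
    {"gripper": 20,"x": 0,"y": 0,"z": 0,"ax": 0,"ay": 0,"az": 0}
  ]
}}

```text
clock: 14.67
tcp_pos: [0.5781, 0.154, 0.0821]
tool_rot: [-1.061, -2.946, 0.001]
contact_force: [-2.0, 4.8, -0.1]
gripper_width: 0.0241
```

```bash
python3 -c "
from h import *
ang()"
```

```text
t 14.67 tcp [0.5781 0.154  0.0821] rot [-1.061e+00 -2.946e+00  1.000e-03] F [-1.99  4.82 -0.13] M [ 0.798  0.228 -0.003] w 0.0241
tool x ang 140.4 F tool [4.6 2.4 0.2]
```

Request:
{"fn": "move_arm", "kwargs": {
  "deltas": [
    {"gripper": 40,"x": 0,"y": 0,"z": 0,"ax": 0,"ay": 0,"az": 0},
    {"gripper": 40,"x": -4,"y": 0,"z": -4,"ax": 0,"ay": 0,"az": 0},
    {"gripper": 40,"x": -4,"y": 0,"z": -4,"ax": 0,"ay": 0,"az": 0},
    {"gripper": 40,"x": -4,"y": 0,"z": -4,"ax": 0,"ay": 0,"az": 0},
    {"gripper": 20,"x": -4,"y": 0,"z": -4,"ax": 0,"ay": 0,"az": 0},
    {"gripper": 20,"x": -4,"y": 0,"z": -4,"ax": 0,"ay": 0,"az": 0},
    {"gripper": 20,"x": -4,"y": 0,"z": -4,"ax": 0,"ay": 0,"az": 0},
    {"gripper": 20,"x": -4,"y": 0,"z": -4,"ax": 0,"ay": 0,"az": 0},
    {"gripper": 20,"x": -4,"y": 0,"z": -4,"ax": 0,"ay": 0,"az": 0}
  ]
}}

```text
clock: 15.42
tcp_pos: [0.5814, 0.1513, 0.0863]
tool_rot: [-1.061, -2.947, 0.0]
contact_force: [1.8, -1.7, 1.7]
gripper_width: 0.0236
```

```bash
python3 -c "
from h import *
ang()"
```

```text
t 15.42 tcp [0.5814 0.1513 0.0863] rot [-1.061 -2.947  0.   ] F [ 1.81 -1.67  1.72] M [-0.181 -0.194 -0.054] w 0.0236
tool x ang 140.39 F tool [-2.4 -0.1 -1.7]
```

Request:
{"fn": "move_arm", "kwargs": {
  "deltas": [
    {"gripper": 20,"x": 0,"y": 0,"z": 0,"ax": 0,"ay": 0,"az": 6},
    {"gripper": 20,"x": 0,"y": 0,"z": 0,"ax": 0,"ay": 0,"az": 13},
    {"gripper": 20,"x": 0,"y": 0,"z": 0,"ax": 0,"ay": 0,"az": 20},
    {"gripper": 20,"x": 0,"y": 0,"z": 0,"ax": 0,"ay": 0,"az": 27},
    {"gripper": 20,"x": 0,"y": 0,"z": 0,"ax": 0,"ay": 0,"az": 34},
    {"gripper": 20,"x": 0,"y": 0,"z": 0,"ax": 0,"ay": 0,"az": 41},
    {"gripper": 20,"x": 0,"y": 0,"z": 0,"ax": 0,"ay": 0,"az": 48},
    {"gripper": 20,"x": 0,"y": 0,"z": 0,"ax": 0,"ay": 0,"az": 55},
    {"gripper": 20,"x": 0,"y": 0,"z": 0,"ax": 0,"ay": 0,"az": 62},
    {"gripper": 20,"x": 0,"y": 0,"z": 0,"ax": 0,"ay": 0,"az": 68},
    {"gripper": 20,"x": 0,"y": 0,"z": 0,"ax": 0,"ay": 0,"az": 72},
    {"gripper": 20,"x": 0,"y": 0,"z": 0,"ax": 0,"ay": 0,"az": 74}
  ]
}}

```text
clock: 16.42
tcp_pos: [0.5822, 0.1514, 0.0863]
tool_rot: [-2.627, -1.712, 0.006]
contact_force: [4.4, 0.4, -1.7]
gripper_width: 0.0233
```

```bash
python3 -c "
from h import *
ang()"
```

```text
t 16.42 tcp [0.5822 0.1514 0.0863] rot [-2.627 -1.712  0.006] F [ 4.41  0.4  -1.71] M [ 0.031 -1.038  0.06 ] w 0.0233
tool x ang 66.18 F tool [2.1 3.9 1.7]
```

```bash
cat >> h.py <<'E'
def feel(n=8):
    a=[]
    for i in range(n): a.append(r.observe()["wrist_torque"][2]); r.camera("top")
    ang(); print("Mz",np.round(a,3),"mean",np.mean(a).round(4))
E
python3 -c "
from h import *
feel()"
```

```text
t 16.82 tcp [0.5821 0.1514 0.0864] rot [-2.622 -1.718  0.006] F [ 5.67  0.29 -2.32] M [ 0.154 -1.355 -0.058] w 0.0233
tool x ang 66.48 F tool [2.5 5.1 2.3]
Mz [ 0.06  -0.055 -0.012 -0.027 -0.03   0.022 -0.008 -0.028] mean -0.0097
```

Request:
{"fn": "move_arm", "kwargs": {
  "deltas": [
    {"gripper": 20,"x": 0,"y": 0,"z": 0,"ax": 0,"ay": 0,"az": 5},
    {"gripper": 20,"x": 0,"y": 0,"z": 0,"ax": 0,"ay": 0,"az": 10},
    {"gripper": 20,"x": 0,"y": 0,"z": 0,"ax": 0,"ay": 0,"az": 15},
    {"gripper": 20,"x": 0,"y": 0,"z": 0,"ax": 0,"ay": 0,"az": 15}
  ]
}}

```text
clock: 17.15
tcp_pos: [0.5823, 0.1514, 0.0864]
tool_rot: [-2.826, -1.359, 0.007]
contact_force: [3.6, 0.2, -1.2]
gripper_width: 0.0235
```

```bash
python3 -c "
from h import *
feel()"
```

```text
t 17.55 tcp [0.5823 0.1514 0.0864] rot [-2.824 -1.363  0.007] F [ 3.95 -0.65 -1.77] M [-0.131 -1.106  0.037] w 0.0234
tool x ang 51.53 F tool [1.9 3.5 1.7]
Mz [-0.007 -0.014 -0.082  0.009 -0.011  0.009  0.038  0.006] mean -0.0065
```

Request:
{"fn": "move_arm", "kwargs": {
  "deltas": [
    {"gripper": 20,"x": 0,"y": 0,"z": 0,"ax": 0,"ay": 0,"az": 5},
    {"gripper": 20,"x": 0,"y": 0,"z": 0,"ax": 0,"ay": 0,"az": 10},
    {"gripper": 20,"x": 0,"y": 0,"z": 0,"ax": 0,"ay": 0,"az": 15},
    {"gripper": 20,"x": 0,"y": 0,"z": 0,"ax": 0,"ay": 0,"az": 15}
  ]
}}

```text
clock: 17.88
tcp_pos: [0.5824, 0.1513, 0.0864]
tool_rot: [-2.98, -0.979, 0.008]
contact_force: [3.8, -0.9, -2.0]
gripper_width: 0.0236
```

```bash
python3 -c "
from h import *
feel()"
```

```text
t 18.28 tcp [0.5824 0.1513 0.0864] rot [-2.978 -0.986  0.008] F [ 5.68 -0.75 -0.69] M [-0.207 -1.187  0.132] w 0.0238
tool x ang 36.64 F tool [4.1 4.  0.7]
Mz [0.033 0.088 0.075 0.119 0.046 0.095 0.103 0.117] mean 0.0846
```

The torque rises from about −0.01 to +0.085 N·m between 231° and 217°, so the foot met the tin right around the 219° click. One more click takes it to 189°.

Request:
{"fn": "move_arm", "kwargs": {
  "deltas": [
    {"gripper": 20,"x": 0,"y": 0,"z": 0,"ax": 0,"ay": 0,"az": 5},
    {"gripper": 20,"x": 0,"y": 0,"z": 0,"ax": 0,"ay": 0,"az": 10},
    {"gripper": 20,"x": 0,"y": 0,"z": 0,"ax": 0,"ay": 0,"az": 15},
    {"gripper": 20,"x": 0,"y": 0,"z": 0,"ax": 0,"ay": 0,"az": 20},
    {"gripper": 20,"x": 0,"y": 0,"z": 0,"ax": 0,"ay": 0,"az": 25},
    {"gripper": 20,"x": 0,"y": 0,"z": 0,"ax": 0,"ay": 0,"az": 29},
    {"gripper": 20,"x": 0,"y": 0,"z": 0,"ax": 0,"ay": 0,"az": 31},
    {"gripper": 20,"x": 0,"y": 0,"z": 0,"ax": 0,"ay": 0,"az": 31}
  ]
}}

```text
clock: 18.95
tcp_pos: [0.5825, 0.151, 0.0864]
tool_rot: [-3.135, -0.154, 0.009]
contact_force: [5.0, -1.2, -1.1]
gripper_width: 0.0233
```

```bash
python3 -c "
from h import *
feel(5)"
```

```text
t 19.2 tcp [0.5825 0.151  0.0864] rot [-3.135 -0.157  0.009] F [ 4.65 -2.04 -1.23] M [-0.305 -1.108  0.132] w 0.0234
tool x ang 5.74 F tool [4.4 2.5 1.2]
Mz [0.089 0.077 0.037 0.034 0.12 ] mean 0.0714
```

Request:
{"fn": "move_arm", "kwargs": {
  "deltas": [
    {"gripper": 50,"x": 0,"y": 0,"z": 0,"ax": 0,"ay": 0,"az": 0},
    {"gripper": 50,"x": 0,"y": 0,"z": 0,"ax": 0,"ay": 0,"az": 0},
    {"gripper": 50,"x": 0,"y": 0,"z": 0,"ax": 0,"ay": 0,"az": 0},
    {"gripper": 50,"x": 0,"y": 0,"z": -35,"ax": 0,"ay": 0,"az": 0},
    {"gripper": 50,"x": 0,"y": 0,"z": -75,"ax": 0,"ay": 0,"az": 0},
    {"gripper": 50,"x": 0,"y": 0,"z": -115,"ax": 0,"ay": 0,"az": 0},
    {"gripper": 50,"x": 0,"y": 10,"z": -150,"ax": 0,"ay": 0,"az": -7},
    {"gripper": 50,"x": 2,"y": 25,"z": -175,"ax": 0,"ay": 0,"az": -14},
    {"gripper": 50,"x": 4,"y": 40,"z": -190,"ax": 0,"ay": 0,"az": -21},
    {"gripper": 50,"x": 7,"y": 60,"z": -195,"ax": 0,"ay": 0,"az": -28},
    {"gripper": 50,"x": 7,"y": 60,"z": -195,"ax": 0,"ay": 0,"az": -35},
    {"gripper": 50,"x": 7,"y": 60,"z": -195,"ax": 0,"ay": 0,"az": -42}
  ]
}}

```text
clock: 20.2
tcp_pos: [0.5966, 0.0906, 0.2816]
tool_rot: [-2.865, -1.277, 0.007]
contact_force: [0.3, 0.3, -0.5]
gripper_width: 0.0502
```

Request:
{"fn": "move_arm", "kwargs": {
  "deltas": [
    {"gripper": 50,"x": 0,"y": 0,"z": 0,"ax": 0,"ay": 0,"az": -7},
    {"gripper": 50,"x": 0,"y": 0,"z": 0,"ax": 0,"ay": 0,"az": -14},
    {"gripper": 50,"x": 0,"y": 0,"z": 0,"ax": 0,"ay": 0,"az": -21},
    {"gripper": 50,"x": 0,"y": 0,"z": 0,"ax": 0,"ay": 0,"az": -28},
    {"gripper": 50,"x": 0,"y": 0,"z": 0,"ax": 0,"ay": 0,"az": -35},
    {"gripper": 50,"x": 0,"y": 0,"z": 0,"ax": 0,"ay": 0,"az": -42},
    {"gripper": 50,"x": 0,"y": 0,"z": 0,"ax": 0,"ay": 0,"az": -49},
    {"gripper": 50,"x": 0,"y": 0,"z": 0,"ax": 0,"ay": 0,"az": -56},
    {"gripper": 50,"x": 0,"y": 0,"z": 0,"ax": 0,"ay": 0,"az": -56},
    {"gripper": 50,"x": 0,"y": 0,"z": 0,"ax": 0,"ay": 0,"az": -56}
  ]
}}

```text
clock: 21.03
tcp_pos: [0.5963, 0.0908, 0.2814]
tool_rot: [-1.932, -2.467, 0.003]
contact_force: [-0.4, -0.2, 0.1]
gripper_width: 0.0501
```

```bash
python3 - <<'E'
from h import *
measure("w8")
E
```

```text
t 21.03 tcp [0.5963 0.0908 0.2814] rot [-1.932 -2.467  0.003] F [-0.38 -0.23  0.11] M [ 0.011 -0.008 -0.067] w 0.0501
knob (array([584. , 151.1]), array([54.7, 23.4]), np.float32(8.0)) tin [ 0.6249 -0.0286] front -136.2 n 261 plate pct [-131.3 -127.3 -124.4] gap 4.9
ball s 75.6 z 0.424
```

View pics/w8.png

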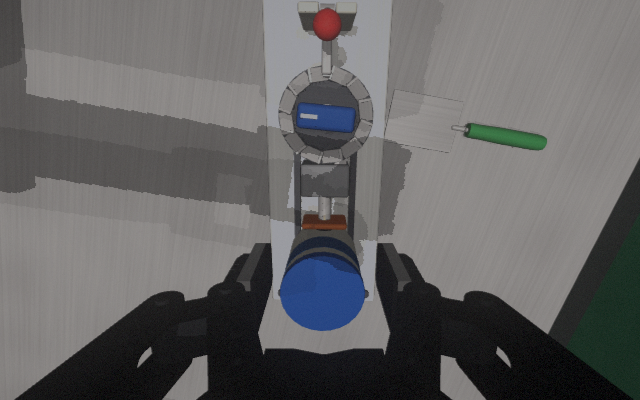

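The final view shows the pawl seated with the ball at (327,25). The knob is at 188° on its tooth, the plate is as close to the tin as at contact, and the tin hasn't moved.

```bash
python3 -c "
from h import *
print(r.close_job())"
```

```text
the job is handed in; nothing more can be done
None
```

The job is done and handed in at about 21 s on the robot clock, well under the 72 s limit. I tipped the pawl off, turned the knob back until the plate stood about 18 mm clear, and tipped the pawl back on. I then wound clockwise and let go one click after contact.

**Last checks:**
- **Contact:** the knob torque rose from about −0.01 to +0.085 N·m between 231° and 217°, so the foot met the tin close to the 219° click.
- **Final position:** the knob rests at 188° against an expected 189° click, and the pawl ball sits in its on-wheel place. That is four clicks looser than the start at 69°.
- **Tin:** it moved less than 1 mm, and the gripper is clear of everything.

**Uncertain points:**
- **18 mm gap:** the readings disagreed by about 1 mm. The one at the final open position gave 18.1 mm; working from the earlier close-up view gives about 17.8 mm.
- **Click count:** I couldn't tell whether the foot met just before or just after the 219° click. If just before, 189° is one full click after the click at which contact was made; if just after, it is the first click past contact.
- **Other objects:** I did not re-measure the bottle, cup and spatula. The arm made no contact with them.

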